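Chock the drainer and lay two rinsed tins to dry

ROBOT

A 6-joint arm with a two-finger parallel gripper is mounted at the origin on the work surface. World frame = base frame: x ahead of the robot, y to its left, z up, the work surface at z = 0. Lengths are in m, angles in rad, forces in N, time in s.
With the tool pointing down it reaches from about 0.4 to 0.825 m from the base axis. Payload 7 kg.
Tool frame: the origin (TCP) lies at the very end of the fingers, on their centre line; the grasp point (between the pads) lies arm.hold_point_z behind it (arm.hold_point_z is the distance from the TCP to the grasp point, in m); z points along the fingers, y is the line along which they close (so a half turn about z gives the same grasp; the last joint's range is limited). The gripper opens to 88 mm and grips with 3 to 60 N. Pads are 19 mm wide; open, the fingers measure 130 mm over their backs; the gripper's body (78 mm by 193 mm) begins 47 mm behind the grasp point.
Start: joints at [1.606, 0.359, 0.012, 0, -1.224, -0.288], TCP at [0.169, 0.654, 0.227] pointing down, gripper open.
Joint ranges: [-3.07, 3.07], [-1.43, 2.12], [-1.02, 1.25], [-3.03, 1.67], [-3.05, -0], [-3.03, 3.03]. Speed limits (rad/s): [2.39, 2.39, 3.01, 3.14, 3.14, 3.14].

INTERFACE

Orientations are given as [roll, pitch, yaw] about the fixed x, y, z axes, in that order (R = Rz(yaw) Ry(pitch) Rx(roll)).
In Python, from station import arm, optics, get_state gives the robot as it stands (arm), with the cameras (optics) and the readings as plain functions.
- The arm moves only by the shell command python3 nudge.py [FORCE], which reads ROWS from standard input. ROWS is a JSON list of rows, 1 to 20 of them, each an object with the fields aperture (the finger opening in m), trans (a list: dx, dy, dz in m), rz (a turn about the tool's z in rad); a field left out counts as zero (the opening has to be given); each row is the pose to reach, as a shift and turn from the pose commanded when the command began, along the tool's axes at that moment; what a row does not reach only later rows make up. A row lasts 1/12 s, in which the tool goes at most 0.0417 m and 0.125 rad, less where a joint would pass 70% of its speed; a pose out of reach is approached as far as the arm can. The fingers move at their own pace and stop on an object; FORCE is the grip in N (left out, the last holds). Time passes only in rows, so rows that do not move let the fingers close. It prints the time, the measured TCP pose, the force, the opening and the grip force at its end. Input that does not fit is refused with a message, and nothing moves.
- get_state(): the state, without advancing time (a new reading comes with each control period).
- optics.grab_frame(name): name is "scene" or "top" or "wrist"; returns the picture (420x560x3 uint8, red, green, blue); there is no depth.
- optics.camera_params(name): a dict with "fx", "fy", "cx", "cy" (pixels), "D" ([k1, k2, p1, p2, k3] as OpenCV has them; the pictures are not rectified), "T" (4x4, takes a point from camera to world coordinates); the wrist camera has in their place "hand_eye" (4x4, takes a point from camera to tool coordinates, whose origin is the TCP and whose axes are the flange's). Camera axes: x right, y down, z forward; pixel columns grow to the right and rows downward; lengths in m; the calibration is good to about 2 mm. A picture is of the moment at which its call begins: read the wrist's pose just before it. camera_params takes no time and is no camera call.
- arm.job_done(): hands the job in; it is judged then, once.
The state is a dict: "t": time; "q": joint angles; "qd": joint speeds; "joint_efforts": joint torques, N m; "eef_pos": TCP position; "ee_rot": TCP orientation; "force": force on the tool from outside, world axes, zero at the start; "moment": the same for the moment, N m; "width": finger opening in m; "gripper_force": force on a finger pad.
Only numpy, scipy, OpenCV 4.12 (cv2) and the standard library are available. Lean on these libraries where they do the work, as an engineer would, in place of code of your own. Each camera call takes 0.05 s, during which the arm holds its last target. There are 200 camera calls.

TASK

Two of the three rinsed tins are to dry on the sloping steel drainer, where a round thing rolls off the open low edge. Lay the wooden batten flat across the lower half of the drainer as a chock, let go of it, then lay two tins on their sides, end to end, against the batten's uphill edge, letting go of each only when it is down on the drainer and at the batten, so that none rolls freely. Leave the third tin in the rack and do not shift the other things.

Things in the scene. Friction and masses are not known exactly. Their poses are not given: they have to be found in the camera images.
- drainer: fixed steel drainer deck, 220 mm (x) by 280 mm (y), flat top sloping 6 deg (0.105 rad). Origin: centre of the top face, 30 mm above the table; x points uphill along the face, roughly away from the robot; y level across it; z square off the face. Rims 6 mm wide and 6 mm high on both sides and the high edge; the low edge is open, 18 mm above the table. Unchocked tins roll off it
- batten: wooden batten, 34 mm (x) by 200 mm (y) by 12 mm thick (z), 0.09 kg, loose and flat on the table between drainer and rack; origin at its centre. Friction holds it on the drainer. A tin against its long edge has its axis 38 mm from the batten's centre line. Fingertips over 13 mm off the drainer's face pass above it: grip a tin a little above its middle to lay it there
- rack: white plastic rack fixed to the table, 230 mm (x) by 72 mm (y), 14 mm high; origin at the centre of its underside. Three slots at x = -80, 0, 80 mm hold tins lying along its y on two rails at y = -30 and 30 mm; the 48 mm between the rails is free for fingers. Drainer and rack may change sides
- tin_a: aluminium tin with a paper band, a plain cylinder on its side, 50 mm diameter, 95 mm long, 0.11 to 0.22 kg; all three are alike. Origin at its centre, its y axis along the cylinder (x and z turn as it rolls). At the start it lies in a rack slot, axis level, centre 31 mm above the table
- tin_b: aluminium tin with a paper band, a plain cylinder on its side, 50 mm diameter, 95 mm long, 0.11 to 0.22 kg; all three are alike. Origin at its centre, its y axis along the cylinder (x and z turn as it rolls). At the start it lies in a rack slot, axis level, centre 31 mm above the table
- tin_c: aluminium tin with a paper band, a plain cylinder on its side, 50 mm diameter, 95 mm long, 0.11 to 0.22 kg; all three are alike. Origin at its centre, its y axis along the cylinder (x and z turn as it rolls). At the start it lies in a rack slot, axis level, centre 31 mm above the table
- carton: bystander: closed cardboard carton 70 x 130 x 50 mm; origin at the centre of its underside
- brush: bystander: hand brush 170 mm long lying along its x; origin at its underside
- bowl: bystander: white bowl, 100 mm across, 45 mm high; origin at the centre of its foot

How it is judged:
By the outcome, as a careful person would: the job done as asked, in the order asked, and still so for the second after the job is handed in, with the robot touching nothing.
It also fails if it takes over 72 s, if anything falls off the work surface, if the arm or the gripper's body presses on something with over 40 N, if the wrist force passes 120 N, or if a joint passes its speed limit or range.

## Working session

There is one attempt and no reset: what is moved stays moved. The work goes in short steps, Python scripts to look and compute and a shell command to move; the robot and the scene stay as the last step left them, time stands still between calls to the robot, and variables do not carry over. Pictures are saved under pics/ and viewed, at most 10 in all, crops included, and the job is handed in when it is done.

```bash
ls; mkdir -p pics
python3 - <<'E'
from station import arm, optics, get_state
import cv2,numpy as np
print(get_state(), arm.hold_point_z)
for n in("scene","top","wrist"):
    im=optics.grab_frame(n); cv2.imwrite(f"pics/{n}0.png",im[:,:,::-1]); p=optics.camera_params(n)
    print(n,{k:np.round(v,4).tolist() for k,v in p.items()})
E
```

```text
nudge.py
pics
station.py
{'t': 0.0, 'q': array([ 1.60609290e+00,  3.59339640e-01,  1.10582563e-02, -3.31378992e-04,
       -1.22409258e+00, -2.88087313e-01]), 'qd': array([ 0.00075727,  0.00062923,  0.00038858,  0.00033362, -0.00028574,
        0.00038933]), 'joint_efforts': array([-9.85442566e-04, -5.82706618e+01,  2.93063271e+01,  6.99747115e+00,
        6.99141747e-03, -1.60666855e-04]), 'eef_pos': array([0.16874108, 0.65306549, 0.22565636]), 'ee_rot': array([ 3.13999152e+00, -1.49595157e-04, -2.52903467e-01]), 'force': array([-0.95196788,  0.44341192, -0.17565126]), 'moment': array([ 0.02347129,  0.00869388, -0.02776262]), 'gripper_force': 0.0, 'width': 0.08793891858209943} 0.0188
scene {'fx': 392.7328, 'fy': 392.7328, 'cx': 285.868, 'cy': 207.429, 'D': [-0.0474, 0.0, 0.0, 0.0, 0.0], 'T': [[0.7997, 0.3653, -0.4765, 0.9557], [0.6003, -0.5025, 0.6222, -0.5161], [-0.0122, -0.7836, -0.6211, 0.5923], [0.0, 0.0, 0.0, 1.0]]}
top {'fx': 463.081, 'fy': 463.081, 'cx': 279.7229, 'cy': 202.5095, 'D': [-0.0239, 0.0, 0.0, 0.0, 0.0], 'T': [[-0.025, -0.9901, 0.1384, 0.3907], [-0.9997, 0.0249, -0.0026, -0.0147], [-0.0008, -0.1385, -0.9904, 1.0339], [0.0, 0.0, 0.0, 1.0]]}
wrist {'fx': 339.1892, 'fy': 339.1892, 'cx': 282.1592, 'cy': 206.7417, 'D': [-0.0516, 0.0, 0.0, 0.0, 0.0], 'hand_eye': [[0.0012, -0.9662, -0.2579, 0.0693], [1.0, 0.001, 0.0009, -0.001], [-0.0006, -0.2579, 0.9662, -0.1581], [0.0, 0.0, 0.0, 1.0]]}
```

View pics/top0.png

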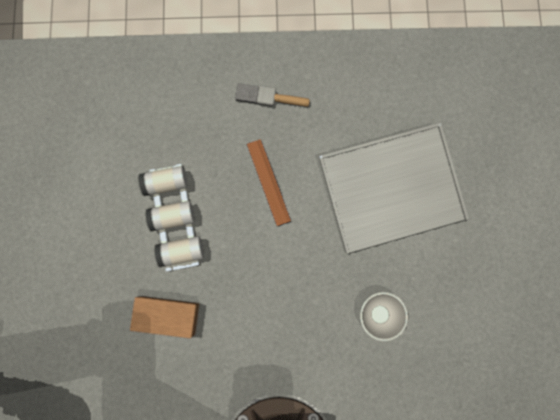

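View pics/scene0.png

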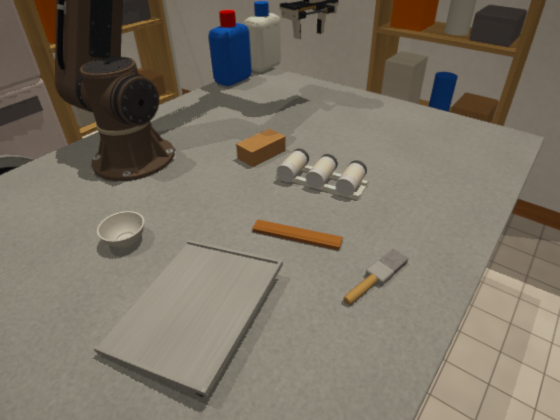

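The top view shows the rack at left (tins at about (165,180), (171,216) and (180,251)), the batten at (268,182), and the drainer with corners near (320,157), (440,125), (466,219) and (347,252), its low edge at the bottom. The brush is at (272,96), the bowl at (384,316) and the carton at (164,318). The scene view agrees: drainer at (197,312), batten at (297,234), tins at (293,165), (321,170) and (351,178).

```bash
cat > h.py <<'E'
import cv2,numpy as np
from station import arm, optics, get_state
from scipy.spatial.transform import Rotation as Ro
def cam(n,st=None):
    p=optics.camera_params(n); K=np.array([[p['fx'],0,p['cx']],[0,p['fy'],p['cy']],[0,0,1]])
    if n=="wrist":
        T=np.eye(4);T[:3,:3]=Ro.from_euler('xyz',st['ee_rot']).as_matrix();T[:3,3]=st['eef_pos'];T=T@np.array(p['hand_eye'])
    else: T=np.array(p['T'])
    return K,np.array(p['D']),T
def ray(c,uv):
    K,D,T=c; u=cv2.undistortPoints(np.array(uv,float).reshape(-1,1,2),K,D)[:,0]
    return T[:3,3],np.c_[u,np.ones(len(u))]@T[:3,:3].T
def onz(c,uv,z):
    o,d=ray(c,uv); return o+d*((z-o[2])/d[:,2:])
def tri(cs,uvs):
    A=np.zeros((3,3));b=np.zeros(3);L=[]
    for c,uv in zip(cs,uvs):
        o,d=ray(c,uv);d=d[0]/np.linalg.norm(d[0]);P=np.eye(3)-np.outer(d,d);A+=P;b+=P@o;L.append((P,o))
    x=np.linalg.solve(A,b); return x,max(np.linalg.norm(P@(x-o)) for P,o in L)
def proj(c,X):
    K,D,T=c; i=np.linalg.inv(T); r=cv2.Rodrigues(i[:3,:3])[0]
    return cv2.projectPoints(np.array(X,float).reshape(-1,1,3),r,i[:3,3],K,D)[0][:,0]
def blobs(mask,amin,amax=1e9):
    mask=cv2.morphologyEx(mask.astype(np.uint8),cv2.MORPH_OPEN,np.ones((3,3),np.uint8))
    return [c for c in cv2.findContours(mask,cv2.RETR_EXTERNAL,cv2.CHAIN_APPROX_NONE)[0] if amin<cv2.contourArea(c)<amax]
E
python3 - <<'E'
from h import *
np.set_printoptions(precision=4,suppress=True)
for n in("top","scene"):
    im=cv2.imread(f"pics/{n}0.png");hsv=cv2.cvtColor(im,cv2.COLOR_BGR2HSV);c=cam(n)
    for k in blobs((hsv[...,0]<22)&(hsv[...,1]>120)&(hsv[...,2]>60),300):
        r=cv2.minAreaRect(k);b=cv2.boxPoints(r)
        if r[0][1]>100: print(n,"brown",r,"\n",onz(c,b,.012),onz(c,[r[0]],.012))
im=cv2.imread("pics/top0.png")
a=cv2.resize(im[110:270,305:480],None,fx=3.6,fy=3.6,interpolation=3)
b=cv2.resize(im[150:280,125:215],None,fx=4,fy=4,interpolation=3)
cv2.imwrite("pics/crop1.png",a)
s=cv2.imread("pics/scene0.png")
e=cv2.resize(s[235:390,95:295],None,fx=4,fy=3.8,interpolation=3);cv2.imwrite("pics/crop2.png",e[:, :])
cv2.imwrite("pics/crop3.png",b)
E
```

```text
(no output)
```

View pics/crop1.png

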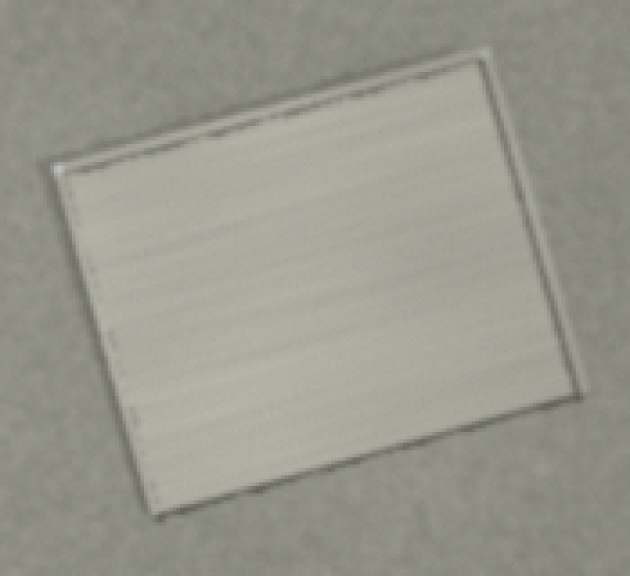

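View pics/crop2.png

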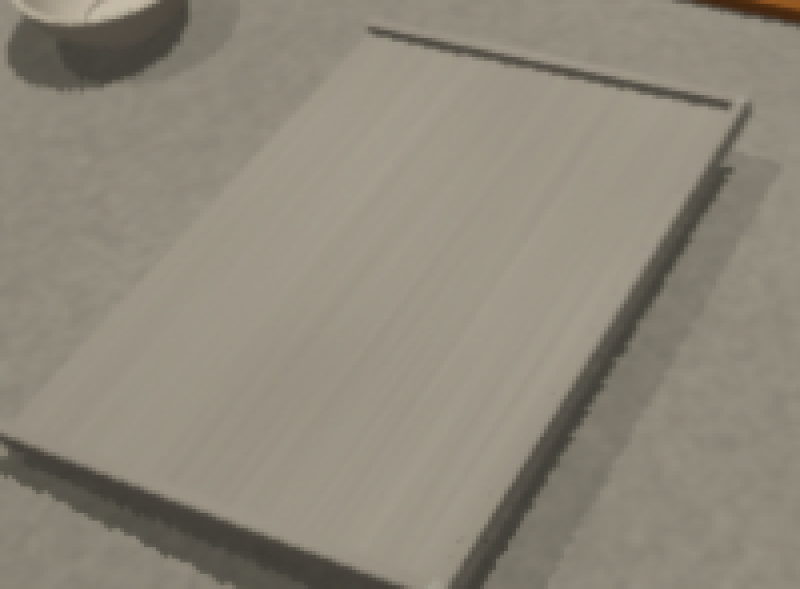

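View pics/crop3.png

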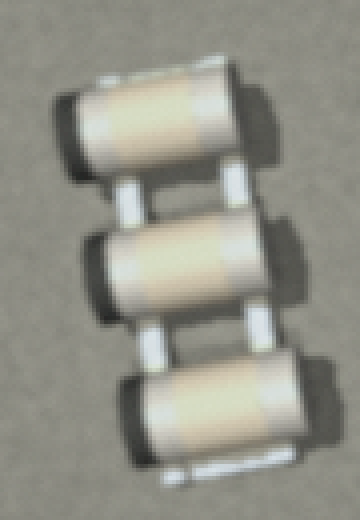

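The crops give the drainer corners in the top view: (320.8,156.7), (441.1,123.9), (467.5,219.2) and (346.7,253.1). In the scene view, the rim-top corner is at about (282.5,261.3). The tins have dark end caps at +y, with their ends spanning about u 139–184, 147–191 and 155–200.

```bash
cat >> h.py <<'E'
def go(xyz,yaw,ref=None):
    s=get_state(); R=Ro.from_euler('xyz',s['ee_rot']).as_matrix()
    d=R.T@(np.array(xyz)-s['eef_pos']); t=-(yaw-s['ee_rot'][2]); t=(t+np.pi)%(2*np.pi)-np.pi
    print("d",d.round(4),"turn",round(t,4),"n",np.linalg.norm(d)/.0417,abs(t)/.125)
E
python3 - <<'E'
from h import *
np.set_printoptions(precision=4,suppress=True)
t=cam("top");s=cam("scene")
HL,HR,LR,LL=[320.8,156.7],[441.1,123.9],[467.5,219.2],[346.7,253.1]
print(onz(t,[HL,HR],.0475),onz(t,[LR,LL],.022))
print(tri([t,s],[HL,[282.5,261.3]]),tri([t,s],[LL,[187.5,242.4]]))
o=np.array([125,150])
for e in([[58,138],[236,106]],[[89,279],[266,247]],[[123,420],[300,390]]): 
    p=onz(t,np.array(e)/4+o,.056);print(p.mean(0),np.linalg.norm(p[1]-p[0]),np.arctan2(*(p[0]-p[1])[1::-1]))
go([.5,.2,.226],-1.39)
E
```

```text
[[ 0.6272 -0.1094  0.0475]
 [ 0.695  -0.3783  0.0475]] [[ 0.4846 -0.43    0.022 ]
 [ 0.4174 -0.1602  0.022 ]]
(array([ 0.6294, -0.1077,  0.0465]), np.float64(0.0026941584994784845)) (array([ 0.4176, -0.1605,  0.0184]), np.float64(0.00020649529646827968))
[0.5815 0.2351 0.056 ] 0.09696983202952233 1.7263730452608543
[0.5048 0.2181 0.056 ] 0.095394625579045 1.7263955845317782
[0.4292 0.1996 0.056 ] 0.0942401338531167 1.7143957931816711
d [0.4341 0.3559 0.0004] turn 1.1372 n 13.46153584648049 9.097201706078728
```

```bash
echo '[{"aperture": 0.088, "trans": [0.434, 0.356, 0], "rz": 1.137}, {"aperture": 0.088, "trans": [0.434, 0.356, 0], "rz": 1.137}, {"aperture": 0.088, "trans": [0.434, 0.356, 0], "rz": 1.137}, {"aperture": 0.088, "trans": [0.434, 0.356, 0], "rz": 1.137}, {"aperture": 0.088, "trans": [0.434, 0.356, 0], "rz": 1.137}, {"aperture": 0.088, "trans": [0.434, 0.356, 0], "rz": 1.137}, {"aperture": 0.088, "trans": [0.434, 0.356, 0], "rz": 1.137}, {"aperture": 0.088, "trans": [0.434, 0.356, 0], "rz": 1.137}, {"aperture": 0.088, "trans": [0.434, 0.356, 0], "rz": 1.137}, {"aperture": 0.088, "trans": [0.434, 0.356, 0], "rz": 1.137}, {"aperture": 0.088, "trans": [0.434, 0.356, 0], "rz": 1.137}, {"aperture": 0.088, "trans": [0.434, 0.356, 0], "rz": 1.137}, {"aperture": 0.088, "trans": [0.434, 0.356, 0], "rz": 1.137}, {"aperture": 0.088, "trans": [0.434, 0.356, 0], "rz": 1.137}, {"aperture": 0.088, "trans": [0.434, 0.356, 0], "rz": 1.137}, {"aperture": 0.088, "trans": [0.434, 0.356, 0], "rz": 1.137}]' | python3 nudge.py
cat > look.py <<'E'
import sys,pickle
from h import *
n=sys.argv[1]; s=get_state(); im=optics.grab_frame("wrist"); cv2.imwrite(f"pics/{n}.png",im[:,:,::-1]); pickle.dump(s,open(f"{n}.pkl","wb"))
E
python3 look.py w1; python3 -c "
from h import *
print(get_state()['q']);go([.57,.005,.226],.327)"
```

```text
t: 1.48
eef_pos: [0.5004, 0.199, 0.2262]
ee_rot: [3.141, -0.0, -1.393]
force: [-0.9, 0.5, -0.9]
width: 0.0875
gripper_force: 0.0
[ 7.44431541e-01  1.34576004e-01 -2.89051437e-01 -2.15918175e-04
 -1.14758121e+00 -5.64793410e-01]
d [ 0.2043 -0.0341  0.0003] turn -1.7182 n 4.966694933986691 13.7459752037769
```

View pics/w1.png

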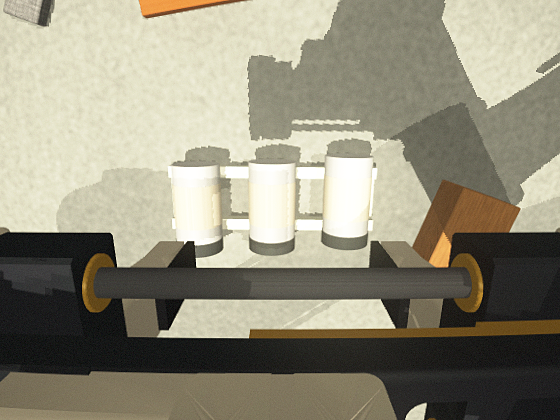

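The wrist view shows the three tins at u of about 173–220, 250–297 and 324–372, with their axes near vertical and dark caps at rows 236–255. The rack rails are at rows 172 and 224. Next, finer tin edges while moving on to the batten.

```bash
echo '[{"aperture": 0.088, "trans": [0.204, -0.034, 0], "rz": -1.718}, {"aperture": 0.088, "trans": [0.204, -0.034, 0], "rz": -1.718}, {"aperture": 0.088, "trans": [0.204, -0.034, 0], "rz": -1.718}, {"aperture": 0.088, "trans": [0.204, -0.034, 0], "rz": -1.718}, {"aperture": 0.088, "trans": [0.204, -0.034, 0], "rz": -1.718}, {"aperture": 0.088, "trans": [0.204, -0.034, 0], "rz": -1.718}, {"aperture": 0.088, "trans": [0.204, -0.034, 0], "rz": -1.718}, {"aperture": 0.088, "trans": [0.204, -0.034, 0], "rz": -1.718}, {"aperture": 0.088, "trans": [0.204, -0.034, 0], "rz": -1.718}, {"aperture": 0.088, "trans": [0.204, -0.034, 0], "rz": -1.718}, {"aperture": 0.088, "trans": [0.204, -0.034, 0], "rz": -1.718}, {"aperture": 0.088, "trans": [0.204, -0.034, 0], "rz": -1.718}, {"aperture": 0.088, "trans": [0.204, -0.034, 0], "rz": -1.718}, {"aperture": 0.088, "trans": [0.204, -0.034, 0], "rz": -1.718}, {"aperture": 0.088, "trans": [0.204, -0.034, 0], "rz": -1.718}, {"aperture": 0.088, "trans": [0.204, -0.034, 0], "rz": -1.718}]' | python3 nudge.py
python3 look.py w2
python3 - <<'E'
from h import *
import pickle
np.set_printoptions(precision=4,suppress=True)
im=cv2.imread("pics/w1.png").astype(float)
sx=cv2.Sobel(im,cv2.CV_64F,1,0); 
c=cam("wrist",pickle.load(open("w1.pkl","rb")))
def edge(r,u):
    g=np.linalg.norm(sx[r-5:r+6,u-6:u+7].mean(0),axis=1); return u-6+g.argmax()
for nm,l1,r1,l2,r2,ro in(("far",172,220,174,222,0),("mid",250,297,250,296,0),("near",326,374,323,369,-5)):
    A=[edge(195+ro,l1),edge(195+ro,r1)];B=[edge(240+ro,l2),edge(240+ro,r2)]
    p=onz(c,[[np.mean(A),195+ro],[np.mean(B),240+ro]],.031)
    d=p[1]-p[0]
    print(nm,A,B,"yaw",np.arctan2(d[1],d[0]),p.tolist())
# end rim tops at z=.056
print(onz(c,[[195,161],[198,254],[272,158],[272,255],[349,152],[345,248]],.056))
im=cv2.imread("pics/w2.png");hsv=cv2.cvtColor(im,cv2.COLOR_BGR2HSV);c=cam("wrist",pickle.load(open("w2.pkl","rb")))
print(get_state()['eef_pos'],get_state()['q'])
for k in blobs((hsv[...,0]<22)&(hsv[...,1]>130)&(hsv[...,2]>60),1500):
    r=cv2.minAreaRect(k);print(r,onz(c,cv2.boxPoints(r),.012),onz(c,[r[0]],.012))
E
```

```text
t: 2.87
eef_pos: [0.5699, 0.0072, 0.2265]
ee_rot: [-3.141, 0.0, 0.332]
force: [0.3, 0.3, 0.1]
width: 0.0875
gripper_force: 0.0
far [np.int64(172), np.int64(218)] [np.int64(177), np.int64(223)] yaw 1.791814318134766 [[0.5906412158092849, 0.22710907880810371, 0.031000000000000028], [0.5793937559427126, 0.2771670780683142, 0.031000000000000028]]
mid [np.int64(249), np.int64(299)] [np.int64(248), np.int64(295)] yaw 1.6897380186958286 [[0.5073034530048309, 0.2120658782404814, 0.031000000000000028], [0.5012276014268554, 0.2629073659974857, 0.031000000000000028]]
near [np.int64(325), np.int64(373)] [np.int64(321), np.int64(368)] yaw 1.7031658721962883 [[0.42956186774572935, 0.19240689568554897, 0.031000000000000028], [0.42284913782978506, 0.24282240389838358, 0.031000000000000028]]
[[0.5891 0.1866 0.056 ]
 [0.575  0.2827 0.056 ]
 [0.516  0.1705 0.056 ]
 [0.4988 0.2698 0.056 ]
 [0.444  0.1515 0.056 ]
 [0.4255 0.2487 0.056 ]]
[0.57   0.007  0.2266] [ 0.3554  0.187  -0.2241 -0.0001 -1.1596  1.5443]
((404.58160400390625, 331.0296325683594), (13.831513404846191, 309.387451171875), 88.15238952636719) [[ 0.3763 -0.0156  0.012 ]
 [ 0.516  -0.3947  0.012 ]
 [ 0.4978 -0.4074  0.012 ]
 [ 0.3567 -0.0223  0.012 ]] [[ 0.4371 -0.204   0.012 ]]
((285.5, 164.5), (177.0, 31.0), 90.0) [[ 0.6703  0.0559  0.012 ]
 [ 0.6808  0.0255  0.012 ]
 [ 0.4954 -0.0415  0.012 ]
 [ 0.4834 -0.0069  0.012 ]] [[0.5883 0.0103 0.012 ]]
```

View pics/w2.png

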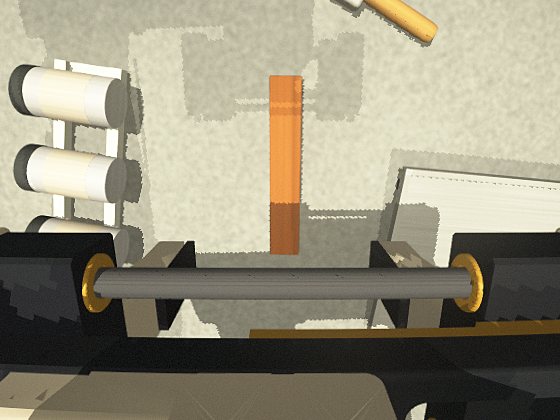

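The wrist view shows the batten upright at u 270–301, rows 76–254; the two far tins are at left and the drainer's corner is at (400,168).

Run:
```python
from h import *
import pickle
np.set_printoptions(precision=4,suppress=True)
w=cam("wrist",pickle.load(open("w2.pkl","rb")));t=cam("top");w1=cam("wrist",pickle.load(open("w1.pkl","rb")))
tb=cv2.boxPoints(((268.6024,182.278),(86.574,13.976),69.775));wb=[[270,76],[301,76],[301,254],[270,254]]
for a,b in zip(tb,wb): print(*tri([t,w],[a,b]))
o=np.array([125,150])
for b,e in zip([[195,161],[198,254],[272,158],[272,255],[349,152],[345,248]],[[236,106],[58,138],[266,247],[89,279],[300,390],[123,420]]): print(*tri([w1,t],[b,np.array(e)/4+o]))
print(*tri([w,t],[[402,166],[320.8,156.7]]))
go([.582,.0075,.03],.335); go([.582,.0075,.006],.335)
```

```text
[0.6707 0.055  0.0066] 0.0012915693290681905
[0.6822 0.0245 0.0024] 0.0008652261362186622
[ 0.4933 -0.0408  0.0109] 0.0014114216076753581
[ 0.4824 -0.0087  0.0118] 0.0014463190148463444
[0.5864 0.1846 0.0683] 0.0001720619313532192
[0.575  0.2839 0.0533] 0.0005005537702970032
[0.5156 0.1743 0.0334] 0.0011114737947752972
[0.4979 0.2642 0.0651] 0.002089547816687074
[0.4379 0.1551 0.0315] 0.0021805315744720796
[0.4232 0.2498 0.0486] 0.0015945806712509836
[ 0.6312 -0.1101  0.0225] 0.0024880236037922547
d [0.0115 0.0035 0.1966] turn -0.0062 n 4.722593203304819 0.04941931480371764
d [0.0115 0.0035 0.2206] turn -0.0062 n 5.297176279963073 0.04941931480371764
```

```bash
echo '[{"aperture": 0.088, "trans": [0.011, 0.003, 0.04]}, {"aperture": 0.088, "trans": [0.011, 0.003, 0.08]}, {"aperture": 0.088, "trans": [0.011, 0.003, 0.12]}, {"aperture": 0.088, "trans": [0.011, 0.003, 0.16]}, {"aperture": 0.088, "trans": [0.011, 0.003, 0.19]}, {"aperture": 0.088, "trans": [0.011, 0.003, 0.21]}, {"aperture": 0.088, "trans": [0.011, 0.003, 0.22]}, {"aperture": 0.088, "trans": [0.011, 0.003, 0.22]}]' | python3 nudge.py
echo '[{"aperture": 0.02}, {"aperture": 0.02}, {"aperture": 0.02}, {"aperture": 0.02}, {"aperture": 0.02}, {"aperture": 0.02}]' | python3 nudge.py 25
```

```text
t: 3.58
eef_pos: [0.5801, 0.0066, 0.0043]
ee_rot: [-3.141, 0.004, 0.328]
force: [0.3, -0.5, 0.0]
width: 0.0878
gripper_force: 0.0
t: 4.08
eef_pos: [0.5819, 0.0065, 0.0073]
ee_rot: [3.142, -0.001, 0.328]
force: [-0.6, -0.3, 0.3]
width: 0.0532
gripper_force: 0.0
```

```bash
echo '[{"aperture": 0.02}, {"aperture": 0.02}, {"aperture": 0.02}, {"aperture": 0.02}, {"aperture": 0.02}, {"aperture": 0.02, "trans": [0, 0, -0.03]}, {"aperture": 0.02, "trans": [0, 0, -0.07]}, {"aperture": 0.02, "trans": [0, 0, -0.11]}, {"aperture": 0.02, "trans": [0, 0, -0.13]}, {"aperture": 0.02, "trans": [0, 0, -0.13]}, {"aperture": 0.02, "trans": [0, 0, -0.13]}]' | python3 nudge.py
python3 -c "
from h import *
go([.5058,-.2822,.10],-1.328)"
```

```text
t: 5.0
eef_pos: [0.5822, 0.0068, 0.138]
ee_rot: [-3.141, -0.003, 0.328]
force: [0.0, -0.8, -1.8]
width: 0.0337
gripper_force: 25.0
d [-0.1655  0.2489  0.0375] turn 1.6561 n 7.224970265155687 13.248739984350443
```

```bash
echo '[{"aperture": 0.02, "trans": [-0.03, 0.05, 0], "rz": 0.13}, {"aperture": 0.02, "trans": [-0.06, 0.09, 0], "rz": 0.26}, {"aperture": 0.02, "trans": [-0.09, 0.13, 0], "rz": 0.4}, {"aperture": 0.02, "trans": [-0.11, 0.17, 0], "rz": 0.5}, {"aperture": 0.02, "trans": [-0.13, 0.2, 0], "rz": 0.65}, {"aperture": 0.02, "trans": [-0.15, 0.23, 0], "rz": 0.8}, {"aperture": 0.02, "trans": [-0.165, 0.249, 0], "rz": 0.92}, {"aperture": 0.02, "trans": [-0.165, 0.249, 0], "rz": 1.05}, {"aperture": 0.02, "trans": [-0.165, 0.249, 0], "rz": 1.17}, {"aperture": 0.02, "trans": [-0.165, 0.249, 0], "rz": 1.3}, {"aperture": 0.02, "trans": [-0.165, 0.249, 0], "rz": 1.42}, {"aperture": 0.02, "trans": [-0.165, 0.249, 0], "rz": 1.55}, {"aperture": 0.02, "trans": [-0.165, 0.249, 0.02], "rz": 1.656}, {"aperture": 0.02, "trans": [-0.165, 0.249, 0.037], "rz": 1.656}, {"aperture": 0.02, "trans": [-0.165, 0.249, 0.037], "rz": 1.656}, {"aperture": 0.02, "trans": [-0.165, 0.249, 0.037], "rz": 1.656}, {"aperture": 0.02, "trans": [-0.165, 0.249, 0.037], "rz": 1.656}]' | python3 nudge.py
python3 look.py w3; python3 -c "
from h import *
print(get_state()['q'])
cv2.imwrite('pics/t3.png',optics.grab_frame('top')[90:290,290:500,::-1].repeat(3,0).repeat(3,1))
go([.5058,-.2822,.034],-1.328)"
```

```text
t: 6.42
eef_pos: [0.5056, -0.2826, 0.0995]
ee_rot: [3.141, 0.0, -1.326]
force: [-0.1, -0.1, -0.2]
width: 0.0335
gripper_force: 25.0
[-1.71856554e-01  3.16245956e-01 -3.66736752e-01  3.74814464e-04
 -8.87563385e-01  4.16189879e-01]
d [-0.0005  0.0003  0.0663] turn 0.0015 n 1.5895991535727934 0.011646887604022993
```

View pics/w3.png

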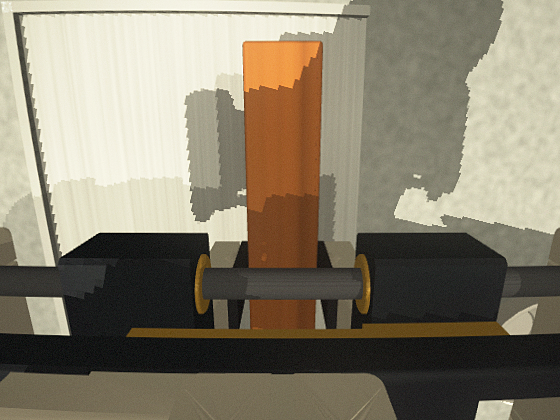

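The wrist view shows the batten held square to the drainer, at u 244–322. The low edge is parallel to it near u 366, and the low right rim corner is at (369,12).

```bash
python3 - <<'E'
from h import *
import pickle
c=cam("wrist",pickle.load(open("w3.pkl","rb")))
print(onz(c,[[369,12]],.022),"pred .4835 -.4319", onz(c,[[361,225]],.018), onz(c,[[367,40]],.0185))
E
echo '[{"aperture": 0.02, "trans": [0, 0, 0.03]}, {"aperture": 0.02, "trans": [0, 0, 0.05]}, {"aperture": 0.02, "trans": [0, 0, 0.058]}, {"aperture": 0.02, "trans": [0, 0, 0.061]}, {"aperture": 0.02, "trans": [0, 0, 0.061]}, {"aperture": 0.02, "trans": [0, 0, 0.061]}]' | python3 nudge.py
```

```text
[[ 0.48494683 -0.4255189   0.022     ]] pred .4835 -.4319 [[ 0.4466888  -0.28752144  0.018     ]] [[ 0.48068904 -0.41006611  0.0185    ]]
t: 7.02
eef_pos: [0.5065, -0.2827, 0.0397]
ee_rot: [-3.14, -0.001, -1.327]
force: [0.5, 0.2, 0.4]
width: 0.0333
gripper_force: 25.0
```

```bash
for i in 1 2; do echo '[{"aperture": 0.02, "trans": [0, 0, 0.001]}, {"aperture": 0.02, "trans": [0, 0, 0.002]}, {"aperture": 0.02, "trans": [0, 0, 0.003]}, {"aperture": 0.02, "trans": [0, 0, 0.003]}]' | python3 nudge.py; done
```

```text
t: 7.35
eef_pos: [0.5057, -0.2825, 0.0358]
ee_rot: [-3.141, -0.0, -1.328]
force: [-0.4, 0.2, -1.2]
width: 0.0335
gripper_force: 25.0
t: 7.68
eef_pos: [0.5057, -0.2825, 0.0327]
ee_rot: [3.142, -0.0, -1.328]
force: [-0.9, 1.2, 0.1]
width: 0.0334
gripper_force: 25.0
```

```bash
for i in 1 2; do echo '[{"aperture": 0.02, "trans": [0, 0, 0.0007]}, {"aperture": 0.02, "trans": [0, 0, 0.0015]}, {"aperture": 0.02, "trans": [0, 0, 0.0015]}]' | python3 nudge.py; done
```

```text
t: 7.93
eef_pos: [0.5057, -0.2825, 0.0323]
ee_rot: [-3.141, -0.0, -1.327]
force: [-4.4, 3.3, 12.3]
width: 0.033
gripper_force: 25.0
t: 8.18
eef_pos: [0.5054, -0.2826, 0.0312]
ee_rot: [-3.142, -0.001, -1.327]
force: [-6.1, 3.7, 16.8]
width: 0.0335
gripper_force: 25.3
```

Contact. Raise 1 mm, release gently, lift, and look.

```bash
echo '[{"aperture": 0.02, "trans": [0, 0, -0.001]}, {"aperture": 0.034, "trans": [0, 0, -0.002]}, {"aperture": 0.038, "trans": [0, 0, -0.002]}, {"aperture": 0.044, "trans": [0, 0, -0.002]}, {"aperture": 0.05, "trans": [0, 0, -0.002]}, {"aperture": 0.055, "trans": [0, 0, -0.002]}, {"aperture": 0.055, "trans": [0, 0, -0.002]}, {"aperture": 0.055, "trans": [0, 0, -0.03]}, {"aperture": 0.06, "trans": [0, 0, -0.06]}, {"aperture": 0.06, "trans": [0, 0, -0.1]}, {"aperture": 0.06, "trans": [0, 0, -0.14]}, {"aperture": 0.06, "trans": [0, 0, -0.17]}, {"aperture": 0.06, "trans": [0, 0, -0.19]}, {"aperture": 0.06, "trans": [0, 0, -0.19]}]' | python3 nudge.py
python3 look.py w4
python3 - <<'E'
from h import *
import pickle
np.set_printoptions(precision=4,suppress=True)
T=optics.grab_frame('top')[:,:,::-1]; cv2.imwrite('pics/t4.png',T)
O=np.array([.556,-.2697]);y=.244;X=np.array([np.cos(y),np.sin(y)]);Y=np.array([-X[1],X[0]])
for n,im,c in(("w",cv2.imread("pics/w4.png"),cam("wrist",pickle.load(open("w4.pkl","rb")))),("t",T,cam("top"))):
    hsv=cv2.cvtColor(np.ascontiguousarray(im),cv2.COLOR_BGR2HSV)
    for k in blobs((hsv[...,0]<22)&(hsv[...,1]>120)&(hsv[...,2]>40),500):
        r=cv2.minAreaRect(k);p=onz(c,cv2.boxPoints(r),.037);q=(p[:,:2]-O); print(n,r,(q@np.c_[X,Y]).round(4).tolist())
go([.5,-.2,.2],-1.36)
E
```

```text
t: 9.35
eef_pos: [0.5079, -0.2834, 0.2251]
ee_rot: [-3.134, -0.005, -1.327]
force: [0.9, -0.4, 0.5]
width: 0.06
gripper_force: 0.0
w ((372.4612731933594, 330.79632568359375), (14.473535537719727, 373.10821533203125), 88.69805145263672) [[0.0654, 0.1693], [-0.3822, 0.1607], [-0.3877, 0.1812], [0.0666, 0.1893]]
w ((414.41033935546875, 282.9758605957031), (58.604583740234375, 22.90159034729004), 86.633544921875) [[-0.1796, 0.0751], [-0.205, 0.0736], [-0.2176, 0.1468], [-0.1908, 0.1483]]
w ((149.87184143066406, 282.99267578125), (22.277944564819336, 58.59014129638672), 3.2704880237579346) [[0.1214, 0.1486], [0.1089, 0.0748], [0.0839, 0.0761], [0.0951, 0.1497]]
w ((285.4999694824219, 176.99996948242188), (32.99999237060547, 179.99996948242188), 0.0) [[-0.0338, 0.0903], [-0.0354, -0.0992], [-0.0675, -0.0992], [-0.0704, 0.0902]]
d [-0.0814 -0.014   0.0203] turn 0.032 n 2.039778018771856 0.2563520995405284
```

View pics/w4.png

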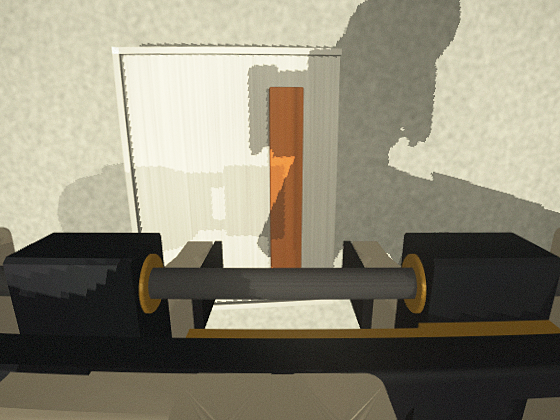

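The batten lies flat on the drainer at u 269–303, rows 87–268, square to it. Measured in the drainer's frame its centre is at about (-0.051, 0). Now to the far tin.

```bash
python3 -c "
from h import *
go([.582,.235,.2],-1.407)"
```

```text
d [-0.4839 -0.1982  0.0204] turn 0.079 n 12.550356369190304 0.6323520995405296
```

```bash
echo '[{"aperture": 0.06, "trans": [-0.484, -0.198, 0.02], "rz": 0.08}, {"aperture": 0.06, "trans": [-0.484, -0.198, 0.02], "rz": 0.08}, {"aperture": 0.06, "trans": [-0.484, -0.198, 0.02], "rz": 0.08}, {"aperture": 0.06, "trans": [-0.484, -0.198, 0.02], "rz": 0.08}, {"aperture": 0.06, "trans": [-0.484, -0.198, 0.02], "rz": 0.08}, {"aperture": 0.06, "trans": [-0.484, -0.198, 0.02], "rz": 0.08}, {"aperture": 0.06, "trans": [-0.484, -0.198, 0.02], "rz": 0.08}, {"aperture": 0.06, "trans": [-0.484, -0.198, 0.02], "rz": 0.08}, {"aperture": 0.06, "trans": [-0.484, -0.198, 0.02], "rz": 0.08}, {"aperture": 0.06, "trans": [-0.484, -0.198, 0.02], "rz": 0.08}, {"aperture": 0.06, "trans": [-0.484, -0.198, 0.02], "rz": 0.08}, {"aperture": 0.06, "trans": [-0.484, -0.198, 0.02], "rz": 0.08}, {"aperture": 0.06, "trans": [-0.484, -0.198, 0.02], "rz": 0.08}, {"aperture": 0.06, "trans": [-0.484, -0.198, 0.02], "rz": 0.08}, {"aperture": 0.06, "trans": [-0.484, -0.198, 0.02], "rz": 0.08}, {"aperture": 0.06, "trans": [-0.484, -0.198, 0.02], "rz": 0.08}]' | python3 nudge.py
python3 look.py w5
cat > tin.py <<'E'
import sys,pickle
from h import *
np.set_printoptions(precision=4,suppress=True)
n=sys.argv[1]; X=np.array(eval(sys.argv[2])); yaw=float(sys.argv[3])
s=pickle.load(open(n+".pkl","rb"));c=cam("wrist",s);im=cv2.imread(f"pics/{n}.png").astype(float)
g=np.linalg.norm(cv2.Sobel(cv2.GaussianBlur(im,(3,3),0),cv2.CV_64F,1,0),axis=2)
ax=np.array([np.cos(yaw),np.sin(yaw),0]);px=np.array([ax[1],-ax[0],0])
for t in(-.035,-.02,-.005):
    a=proj(c,[X+t*ax+sg*.025*px for sg in(1,-1)]); r=int(round(a[:,1].mean())); us=[]
    for u in a[:,0]:
        u=int(round(u)); w=g[r-3:r+4,u-10:u+11].mean(0); us.append(u-10+int(w.argmax()))
    p=onz(c,[[np.mean(us),r]],X[2])[0]; print(t,r,us,a[:,0].round(),"off",(p-X-t*ax)@px)
go([X[0],X[1],.021],yaw-np.pi)
E
python3 tin.py w5 [.582,.235,.031] 1.735
```

```text
t: 10.78
eef_pos: [0.5806, 0.2345, 0.1979]
ee_rot: [3.139, -0.001, -1.407]
force: [0.1, -0.5, -0.1]
width: 0.0601
gripper_force: 0.0
-0.035 153 [249, 301] [254. 307.] off 0.005206941673559302
-0.02 169 [249, 305] [255. 306.] off 0.003353229432607794
-0.005 184 [250, 305] [255. 306.] off 0.0029165789617115125
d [-0.0008 -0.0017  0.1775] turn -0.0017 n 4.256228762252611 0.013231462105551373
```

```bash
python3 tin.py w5 [.5855,.2355,.031] 1.735;  python3 tin.py w1 [.5075,.219,.031] 1.735;  python3 tin.py w1 [.5855,.2355,.031] 1.735; python3 tin.py w5 [.5075,.219,.031] 1.735
```

```text
-0.035 153 [249, 301] [251. 303.] off 0.001672287345885405
-0.02 169 [249, 305] [251. 303.] off -0.0001814248950661028
-0.005 184 [242, 305] [251. 303.] off 0.00327918305431149
d [-0.0008 -0.0052  0.1775] turn -0.0017 n 4.257702317665988 0.013231462105551373
-0.035 168 [248, 296] [249. 297.] off 0.0006980887744625178
-0.02 182 [249, 299] [249. 296.] off -0.00153168589986722
-0.005 196 [250, 299] [249. 296.] off -0.002203918422820436
d [0.0029 0.0745 0.1776] turn -0.0017 n 4.618979081593973 0.013231462105551373
-0.035 170 [168, 220] [173. 221.] off 0.00307256541761984
-0.02 184 [171, 230] [174. 221.] off -0.003132094379978349
-0.005 198 [172, 231] [175. 221.] off -0.003512320638208328
d [-0.0008 -0.0052  0.1775] turn -0.0017 n 4.257702317665988 0.013231462105551373
-0.035 150 [333, 386] [334. 386.] off 0.0007270651662994482
-0.02 165 [334, 385] [334. 385.] off -6.925983627710892e-05
-0.005 181 [331, 383] [333. 384.] off 0.0014982942768543477
d [0.0029 0.0745 0.1776] turn -0.0017 n 4.618979081593973 0.013231462105551373
```

```bash
echo '[{"aperture": 0.06, "trans": [-0.001, -0.005, 0.04]}, {"aperture": 0.06, "trans": [-0.001, -0.005, 0.08]}, {"aperture": 0.06, "trans": [-0.001, -0.005, 0.11]}, {"aperture": 0.06, "trans": [-0.001, -0.005, 0.13]}, {"aperture": 0.06, "trans": [-0.001, -0.005, 0.15]}, {"aperture": 0.06, "trans": [-0.001, -0.005, 0.165]}, {"aperture": 0.06, "trans": [-0.001, -0.005, 0.177]}, {"aperture": 0.06, "trans": [-0.001, -0.005, 0.177]}]' | python3 nudge.py
echo '[{"aperture": 0.03}, {"aperture": 0.03}, {"aperture": 0.03}, {"aperture": 0.03}, {"aperture": 0.03}]' | python3 nudge.py 20
```

```text
t: 11.5
eef_pos: [0.5848, 0.2347, 0.02]
ee_rot: [3.138, -0.002, -1.41]
force: [-0.5, -0.5, 0.2]
width: 0.0602
gripper_force: 0.0
t: 11.92
eef_pos: [0.5867, 0.2371, 0.0238]
ee_rot: [-3.14, 0.001, -1.408]
force: [-0.8, -0.6, 3.6]
width: 0.0494
gripper_force: 20.0
```

```bash
echo '[{"aperture": 0.03, "trans": [0, 0, -0.01]}, {"aperture": 0.03, "trans": [0, 0, -0.04]}, {"aperture": 0.03, "trans": [0, 0, -0.08]}, {"aperture": 0.03, "trans": [0, 0, -0.11]}, {"aperture": 0.03, "trans": [0, 0, -0.13]}, {"aperture": 0.03, "trans": [0, 0, -0.13]}, {"aperture": 0.03, "trans": [0, 0, -0.13]}]' | python3 nudge.py
python3 -c "
from h import *
go([.5564,-.3211,.1],-1.327)"
```

```text
t: 12.5
eef_pos: [0.5865, 0.2373, 0.1548]
ee_rot: [-3.139, 0.002, -1.408]
force: [0.3, -0.3, -2.3]
width: 0.0498
gripper_force: 20.0
d [0.5462 0.1205 0.0533] turn -0.0808 n 13.475314334328859 0.6460613706350173
```

```bash
echo '[{"aperture": 0.03, "trans": [0.03, 0.01, 0], "rz": -0.08}, {"aperture": 0.03, "trans": [0.07, 0.015, 0], "rz": -0.08}, {"aperture": 0.03, "trans": [0.11, 0.024, 0], "rz": -0.08}, {"aperture": 0.03, "trans": [0.15, 0.033, 0], "rz": -0.08}, {"aperture": 0.03, "trans": [0.19, 0.042, 0], "rz": -0.08}, {"aperture": 0.03, "trans": [0.23, 0.05, 0], "rz": -0.08}, {"aperture": 0.03, "trans": [0.27, 0.06, 0], "rz": -0.08}, {"aperture": 0.03, "trans": [0.31, 0.07, 0], "rz": -0.08}, {"aperture": 0.03, "trans": [0.35, 0.08, 0], "rz": -0.08}, {"aperture": 0.03, "trans": [0.39, 0.09, 0], "rz": -0.08}, {"aperture": 0.03, "trans": [0.43, 0.095, 0], "rz": -0.08}, {"aperture": 0.03, "trans": [0.47, 0.104, 0], "rz": -0.08}, {"aperture": 0.03, "trans": [0.51, 0.112, 0.02], "rz": -0.08}, {"aperture": 0.03, "trans": [0.535, 0.12, 0.04], "rz": -0.08}, {"aperture": 0.03, "trans": [0.546, 0.12, 0.053], "rz": -0.08}, {"aperture": 0.03, "trans": [0.546, 0.12, 0.053], "rz": -0.08}, {"aperture": 0.03, "trans": [0.546, 0.12, 0.053], "rz": -0.08}, {"aperture": 0.03, "trans": [0.546, 0.12, 0.053], "rz": -0.08}]' | python3 nudge.py
python3 -c "
from h import *
go([.5564,-.3211,.05],-1.327)"
```

```text
t: 14.0
eef_pos: [0.5563, -0.3208, 0.0994]
ee_rot: [3.141, 0.0, -1.327]
force: [0.4, 0.2, -1.5]
width: 0.0494
gripper_force: 20.0
d [ 0.0003 -0.0001  0.0494] turn -0.0004 n 1.1846082556044537 0.0033677705307297856
```

```bash
echo '[{"aperture": 0.03, "trans": [0, 0, 0.025]}, {"aperture": 0.03, "trans": [0, 0, 0.043]}, {"aperture": 0.03, "trans": [0, 0, 0.05]}, {"aperture": 0.03, "trans": [0, 0, 0.05]}, {"aperture": 0.03, "trans": [0, 0, 0.05]}]' | python3 nudge.py
for i in 1 2; do echo '[{"aperture": 0.03, "trans": [0, 0, 0.001]}, {"aperture": 0.03, "trans": [0, 0, 0.0015]}, {"aperture": 0.03, "trans": [0, 0, 0.0015]}]' | python3 nudge.py;done
```

```text
t: 14.42
eef_pos: [0.5571, -0.3209, 0.0505]
ee_rot: [-3.141, -0.001, -1.326]
force: [0.9, -0.1, -1.9]
width: 0.0495
gripper_force: 20.0
t: 14.67
eef_pos: [0.5569, -0.3215, 0.0491]
ee_rot: [-3.14, -0.001, -1.328]
force: [0.1, -0.4, -0.8]
width: 0.0492
gripper_force: 20.0
t: 14.92
eef_pos: [0.5563, -0.3215, 0.0466]
ee_rot: [-3.142, 0.0, -1.328]
force: [-0.7, 0.1, -0.8]
width: 0.0495
gripper_force: 20.0
```

```bash
for i in 1 2; do echo '[{"aperture": 0.03, "trans": [0, 0, 0.001]}, {"aperture": 0.03, "trans": [0, 0, 0.0015]}, {"aperture": 0.03, "trans": [0, 0, 0.0015]}]' | python3 nudge.py;done
```

```text
t: 15.17
eef_pos: [0.5564, -0.3216, 0.0463]
ee_rot: [-3.141, -0.001, -1.327]
force: [-2.4, 2.8, 8.0]
width: 0.0497
gripper_force: 20.0
t: 15.42
eef_pos: [0.5564, -0.3217, 0.0462]
ee_rot: [-3.141, -0.001, -1.327]
force: [-6.3, 4.8, 19.0]
width: 0.0496
gripper_force: 20.0
```

```bash
echo '[{"aperture": 0.03, "trans": [0, 0, -0.001]}, {"aperture": 0.03, "trans": [0, 0, -0.0015]}, {"aperture": 0.03, "trans": [0, 0.001, -0.0015]}, {"aperture": 0.03, "trans": [0, 0.001, -0.0015]}]' | python3 nudge.py
for i in 1 2 3; do echo '[{"aperture": 0.03, "trans": [0, 0.001, 0]}, {"aperture": 0.03, "trans": [0, 0.001, 0.0001]}, {"aperture": 0.03, "trans": [0, 0.001, 0.0001]}]' | python3 nudge.py;done
```

```text
t: 15.75
eef_pos: [0.5562, -0.3218, 0.0463]
ee_rot: [-3.14, -0.001, -1.327]
force: [-0.6, 2.4, 6.6]
width: 0.0496
gripper_force: 20.0
t: 16.0
eef_pos: [0.5557, -0.3222, 0.0462]
ee_rot: [-3.139, -0.002, -1.327]
force: [0.1, 2.0, 7.3]
width: 0.0494
gripper_force: 20.0
t: 16.25
eef_pos: [0.555, -0.3225, 0.0462]
ee_rot: [-3.139, -0.002, -1.327]
force: [1.4, 1.9, 6.7]
width: 0.0496
gripper_force: 20.0
t: 16.5
eef_pos: [0.5541, -0.3229, 0.0461]
ee_rot: [-3.139, -0.002, -1.327]
force: [2.3, 2.1, 6.7]
width: 0.0493
gripper_force: 20.0
```

```bash
for i in 1 2; do echo '[{"aperture": 0.03, "trans": [0, 0.0005, 0]}, {"aperture": 0.03, "trans": [0, 0.001, 0.0001]}, {"aperture": 0.03, "trans": [0, 0.001, 0.0001]}]' | python3 nudge.py;done; python3 -c "
from h import *
cv2.imwrite('pics/t6.png',optics.grab_frame('top')[:,:,::-1])"; python3 look.py w6
```

```text
t: 16.75
eef_pos: [0.5534, -0.3231, 0.046]
ee_rot: [-3.138, -0.002, -1.327]
force: [2.3, 1.1, 6.2]
width: 0.0494
gripper_force: 20.0
t: 17.0
eef_pos: [0.5526, -0.3234, 0.0459]
ee_rot: [-3.138, -0.002, -1.327]
force: [2.0, 1.9, 5.7]
width: 0.0495
gripper_force: 20.0
```

```bash
cat > bat.py <<'E'
import sys,pickle
from h import *
n=sys.argv[1];im=cv2.imread(f"pics/{n}.png");c=cam("wrist",pickle.load(open(n+".pkl","rb"))) if n[0]=="w" else cam("top")
O=np.array([.556,-.2697]);y=.244;X=np.array([np.cos(y),np.sin(y)]);Y=np.array([-X[1],X[0]])
hsv=cv2.cvtColor(im,cv2.COLOR_BGR2HSV)
for k in blobs((hsv[...,0]<22)&(hsv[...,1]>110)&(hsv[...,2]>35),80):
    r=cv2.minAreaRect(k);p=onz(c,cv2.boxPoints(r),.037);q=(p[:,:2]-O)@np.c_[X,Y]
    if abs(q).max()<.2: print(n,np.round(r[0]),np.round(r[1]),q.round(4).tolist())
E
python3 bat.py w4; python3 bat.py w6; python3 bat.py t6; python3 -c "
import cv2;from h import *
im=cv2.imread('pics/w6.png');a=im;b=cv2.imread('pics/t6.png')[110:270,300:480];b=cv2.resize(b,None,fx=1.33,fy=1.33)
im[:b.shape[0],560-b.shape[1]:]=b;cv2.imwrite('pics/m6.png',im)"
```

```text
w4 [150. 283.] [22. 59.] [[0.1215, 0.1485], [0.109, 0.0748], [0.0839, 0.0761], [0.0951, 0.1497]]
w4 [286. 177.] [180.  33.] [[-0.0354, -0.0992], [-0.0675, -0.0992], [-0.0704, 0.0902], [-0.0338, 0.0903]]
w6 [351. 319.] [ 38. 378.] [[0.0513, -0.0202], [-0.1624, -0.0218], [-0.1685, 0.0034], [0.0536, 0.0045]]
w6 [394. 283.] [59. 20.] [[-0.0691, -0.0491], [-0.0798, -0.0497], [-0.0854, -0.0138], [-0.074, -0.0132]]
w6 [170. 283.] [20. 59.] [[0.0537, -0.0135], [0.0483, -0.0494], [0.0376, -0.0489], [0.0424, -0.0129]]
w6 [354. 206.] [101.  69.] [[-0.0339, -0.101], [-0.068, -0.1011], [-0.0723, -0.0476], [-0.0355, -0.0476]]
```

View pics/m6.png

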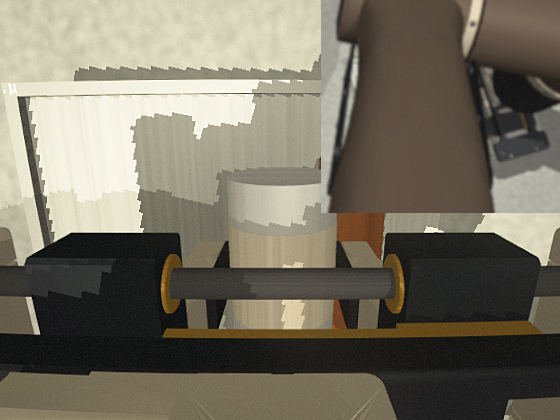

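Tenth and last picture: the tin is on the drainer at u 228–337, beside the batten's uphill edge (orange at u 340–385). The arm hides the top view. From here on I use numbers only.

```bash
cat > edge.py <<'E'
import sys,pickle
from h import *
O=np.array([.556,-.2697]);y=.244;X=np.array([np.cos(y),np.sin(y)]);Y=np.array([-X[1],X[0]])
for n in sys.argv[1:]:
    im=cv2.imread(f"pics/{n}.png");s=pickle.load(open(n+".pkl","rb"));c=cam("wrist",s)
    hsv=cv2.cvtColor(im,cv2.COLOR_BGR2HSV);m=(hsv[...,0]<22)&(hsv[...,1]>110)&(hsv[...,2]>35)
    out=[]
    for r in range(100,232,2):
        u=np.flatnonzero(m[r,200:470])+200
        if len(u)>4: out.append((u[0],u[-1]+1,r))
    out=np.array(out,float)
    L=(onz(c,out[:,[0,2]],.038)[:,:2]-O)@np.c_[X,Y];R=(onz(c,out[:,[1,2]],.0345)[:,:2]-O)@np.c_[X,Y]
    i=np.linspace(0,len(out)-1,6).astype(int)
    print(n,"tcp",((s['eef_pos'][:2]-O)@np.c_[X,Y]).round(4),"\n y",L[i,1].round(3),"\n up",L[i,0].round(4),"\n dn",R[i,0].round(4),np.median(R[:,0]).round(4))
E
python3 edge.py w4 w6
echo '[{"aperture": 0.03, "trans": [0, 0.0005, 0]}, {"aperture": 0.03, "trans": [0, 0.001, 0.0001]}, {"aperture": 0.03, "trans": [0, 0.001, 0.0001]}]' | python3 nudge.py; python3 look.py w7; python3 edge.py w7
```

```text
w4 tcp [-0.05   -0.0017] 
 y [-0.087 -0.062 -0.036 -0.01   0.018  0.047] 
 up [-0.0354 -0.0352 -0.036  -0.0358 -0.0356 -0.0353] 
 dn [-0.0688 -0.0692 -0.0696 -0.0689 -0.0694 -0.0698] -0.0693
w6 tcp [-0.0163 -0.0513] 
 y [-0.101 -0.094 -0.087 -0.079 -0.072 -0.063] 
 up [-0.0372 -0.0375 -0.0437 -0.044  -0.0438 -0.0442] 
 dn [-0.0647 -0.0693 -0.0694 -0.0695 -0.0696 -0.0692] -0.0693
t: 17.35
eef_pos: [0.5516, -0.3237, 0.0458]
ee_rot: [-3.138, -0.002, -1.327]
force: [2.6, 1.4, 5.6]
width: 0.0496
gripper_force: 20.0
w7 tcp [-0.0173 -0.0514] 
 y [-0.101 -0.094 -0.087 -0.079 -0.072 -0.063] 
 up [-0.0377 -0.0384 -0.0446 -0.045  -0.0448 -0.0451] 
 dn [-0.0657 -0.0702 -0.0703 -0.0704 -0.0705 -0.0701] -0.0704
```

The batten began to shift with the tool (about 1 mm, square), so the tin is seated against it. Release.

```bash
echo '[{"aperture": 0.03, "trans": [0, 0, -0.0005]}, {"aperture": 0.052, "trans": [0, 0, -0.0005]}, {"aperture": 0.055, "trans": [0, 0, -0.0005]}, {"aperture": 0.058, "trans": [0, 0, -0.0005]}, {"aperture": 0.06, "trans": [0, 0, -0.0005]}, {"aperture": 0.06, "trans": [0, 0, -0.0005]}, {"aperture": 0.06, "trans": [0, 0, -0.02]}, {"aperture": 0.06, "trans": [0, 0, -0.06]}, {"aperture": 0.06, "trans": [0, 0, -0.1]}, {"aperture": 0.06, "trans": [0, 0, -0.14]}, {"aperture": 0.06, "trans": [0, 0, -0.17]}, {"aperture": 0.06, "trans": [0, 0, -0.17]}, {"aperture": 0.06, "trans": [0, 0, -0.17]}]' | python3 nudge.py; python3 look.py w8; python3 edge.py w8
cat > dt.py <<'E'
# tin across-offset in drainer frame from a wrist picture (sobel edges at axis height)
import sys,pickle
from h import *
O=np.array([.556,-.2697]);y=.244;X=np.array([np.cos(y),np.sin(y)]);Y=np.array([-X[1],X[0]])
n=sys.argv[1];s=pickle.load(open(n+".pkl","rb"));c=cam("wrist",s);im=cv2.imread(f"pics/{n}.png").astype(float)
g=np.linalg.norm(cv2.Sobel(cv2.GaussianBlur(im,(3,3),0),cv2.CV_64F,1,0),axis=2)
for yc in eval(sys.argv[2]):
    us=[]
    for sg in(1,-1):
        P=O+(-.0163+sg*.025)*X+yc*Y; a=proj(c,[*P,.0537])[0]; u,r=int(round(a[0])),int(round(a[1])); w=g[r-3:r+4,u-9:u+10].mean(0); us.append(u-9+int(w.argmax()))
    p=onz(c,[[np.mean(us),r]],.0537)[0,:2]-O; print(yc,r,us,"x",(p@X).round(4))
E
python3 dt.py w8 "[-.08,-.065,-.05,-.03]"
python3 -c "
from h import *
print(get_state()['eef_pos']);go([.5078,.219,.2],-1.407)"
```

```text
t: 18.48
eef_pos: [0.5503, -0.3234, 0.2169]
ee_rot: [-3.138, -0.002, -1.328]
force: [0.6, 0.2, -1.0]
width: 0.0602
gripper_force: 0.0
w8 tcp [-0.0185 -0.0507] 
 y [-0.099 -0.082 -0.064 -0.045 -0.026 -0.005] 
 up [-0.0378 -0.045  -0.0454 -0.0458 -0.0451 -0.0456] 
 dn [-0.0717 -0.0724 -0.0721 -0.0718 -0.0715 -0.0724] -0.0719
-0.08 160 [257, 309] x -0.0183
-0.065 175 [259, 309] x -0.0193
-0.05 191 [264, 309] x -0.0217
-0.03 211 [256, 308] x -0.0174
[ 0.54939792 -0.32296912  0.21489605]
d [-0.5361 -0.0899  0.015 ] turn 0.079 n 13.039981540318232 0.6319599999827119
```

```bash
echo '[{"aperture": 0.06, "trans": [-0.536, -0.09, 0.015], "rz": 0.08}, {"aperture": 0.06, "trans": [-0.536, -0.09, 0.015], "rz": 0.08}, {"aperture": 0.06, "trans": [-0.536, -0.09, 0.015], "rz": 0.08}, {"aperture": 0.06, "trans": [-0.536, -0.09, 0.015], "rz": 0.08}, {"aperture": 0.06, "trans": [-0.536, -0.09, 0.015], "rz": 0.08}, {"aperture": 0.06, "trans": [-0.536, -0.09, 0.015], "rz": 0.08}, {"aperture": 0.06, "trans": [-0.536, -0.09, 0.015], "rz": 0.08}, {"aperture": 0.06, "trans": [-0.536, -0.09, 0.015], "rz": 0.08}, {"aperture": 0.06, "trans": [-0.536, -0.09, 0.015], "rz": 0.08}, {"aperture": 0.06, "trans": [-0.536, -0.09, 0.015], "rz": 0.08}, {"aperture": 0.06, "trans": [-0.536, -0.09, 0.015], "rz": 0.08}, {"aperture": 0.06, "trans": [-0.536, -0.09, 0.015], "rz": 0.08}, {"aperture": 0.06, "trans": [-0.536, -0.09, 0.015], "rz": 0.08}, {"aperture": 0.06, "trans": [-0.536, -0.09, 0.015], "rz": 0.08}, {"aperture": 0.06, "trans": [-0.536, -0.09, 0.015], "rz": 0.08}, {"aperture": 0.06, "trans": [-0.536, -0.09, 0.015], "rz": 0.08}]' | python3 nudge.py
python3 look.py w9; python3 tin.py w9 [.5078,.219,.031] 1.735
cat > t.py <<'E'
import sys
from h import *
n=sys.argv[1];cv2.imwrite(f'pics/{n}.png',optics.grab_frame('top')[:,:,::-1])
E
python3 t.py t9; python3 bat.py t9; python3 bat.py t4
```

```text
t: 19.87
eef_pos: [0.507, 0.2184, 0.1979]
ee_rot: [3.139, -0.002, -1.407]
force: [-1.1, -0.7, -0.3]
width: 0.0603
gripper_force: 0.0
-0.035 154 [254, 306] [255. 307.] off 0.0010103909472223194
-0.02 169 [256, 310] [255. 307.] off -0.0018730575769741954
-0.005 184 [256, 310] [255. 307.] off -0.0018972786924652985
d [-0.0013 -0.0011  0.1773] turn -0.0014 n 4.251756595101667 0.010835112359401933
t9 [402. 212.] [15. 90.] [[-0.0381, 0.0979], [-0.0389, -0.0996], [-0.071, -0.098], [-0.0699, 0.0987]]
t4 [418. 206.] [14. 23.] [[-0.0363, -0.0123], [-0.0352, -0.0632], [-0.0665, -0.0625], [-0.0675, -0.0118]]
```

```bash
echo '[{"aperture": 0.06, "trans": [-0.001, -0.001, 0.04]}, {"aperture": 0.06, "trans": [-0.001, -0.001, 0.08]}, {"aperture": 0.06, "trans": [-0.001, -0.001, 0.11]}, {"aperture": 0.06, "trans": [-0.001, -0.001, 0.13]}, {"aperture": 0.06, "trans": [-0.001, -0.001, 0.15]}, {"aperture": 0.06, "trans": [-0.001, -0.001, 0.165]}, {"aperture": 0.06, "trans": [-0.001, -0.001, 0.177]}, {"aperture": 0.06, "trans": [-0.001, -0.001, 0.177]}]' | python3 nudge.py
echo '[{"aperture": 0.03}, {"aperture": 0.03}, {"aperture": 0.03}, {"aperture": 0.03}, {"aperture": 0.03}]' | python3 nudge.py 20
echo '[{"aperture": 0.03, "trans": [0, 0, -0.01]}, {"aperture": 0.03, "trans": [0, 0, -0.04]}, {"aperture": 0.03, "trans": [0, 0, -0.08]}, {"aperture": 0.03, "trans": [0, 0, -0.11]}, {"aperture": 0.03, "trans": [0, 0, -0.13]}, {"aperture": 0.03, "trans": [0, 0, -0.13]}, {"aperture": 0.03, "trans": [0, 0, -0.13]}]' | python3 nudge.py
python3 t.py t10; python3 bat.py t10;python3 -c "
from h import *
X=np.array([np.cos(.244),np.sin(.244)]);Y=np.array([-X[1],X[0]]);P=np.array([.556,-.2697])-.0145*X+.049*Y;print(P)
go([*P,.1],-1.327)"
```

```text
t: 20.63
eef_pos: [0.5076, 0.2172, 0.02]
ee_rot: [3.138, -0.002, -1.41]
force: [0.4, 0.5, -0.0]
width: 0.0602
gripper_force: 0.0
t: 21.05
eef_pos: [0.5091, 0.2199, 0.0233]
ee_rot: [-3.14, 0.0, -1.408]
force: [-0.1, -0.8, 1.3]
width: 0.0496
gripper_force: 20.0
t: 21.63
eef_pos: [0.5091, 0.2205, 0.1545]
ee_rot: [-3.139, 0.002, -1.408]
force: [-0.0, -0.5, -1.9]
width: 0.0495
gripper_force: 20.0
t10 [402. 212.] [15. 90.] [[-0.0381, 0.0977], [-0.0389, -0.0996], [-0.0708, -0.098], [-0.0697, 0.0985]]
[ 0.53009178 -0.22565441]
d [0.4433 0.0508 0.0525] turn -0.081 n 10.773123352205829 0.6476599095909705
```

Run:
```python
from h import *
O=np.array([.556,-.2697]);y=.244;X=np.array([np.cos(y),np.sin(y)]);Y=np.array([-X[1],X[0]])
im=cv2.imread("pics/t10.png");c=cam("top");g=im.max(2).astype(int)
# profile along tin axis top line, z=.079
ys=np.arange(-.115,.02,.003)
P=[[*(O-.018*X+v*Y),.0787] for v in ys];px=proj(c,P)
print([(round(v,3),int(cv2.getRectSubPix(im.max(2),(1,5),tuple(map(float,q))).mean())) for v,q in zip(ys,px)])
```

```text
[(np.float64(-0.115), 164), (np.float64(-0.112), 155), (np.float64(-0.109), 179), (np.float64(-0.106), 188), (np.float64(-0.103), 187), (np.float64(-0.1), 189), (np.float64(-0.097), 206), (np.float64(-0.094), 230), (np.float64(-0.091), 237), (np.float64(-0.088), 238), (np.float64(-0.085), 238), (np.float64(-0.082), 238), (np.float64(-0.079), 238), (np.float64(-0.076), 238), (np.float64(-0.073), 238), (np.float64(-0.07), 238), (np.float64(-0.067), 238), (np.float64(-0.064), 238), (np.float64(-0.061), 238), (np.float64(-0.058), 238), (np.float64(-0.055), 238), (np.float64(-0.052), 239), (np.float64(-0.049), 238), (np.float64(-0.046), 238), (np.float64(-0.043), 239), (np.float64(-0.04), 238), (np.float64(-0.037), 239), (np.float64(-0.034), 238), (np.float64(-0.031), 237), (np.float64(-0.028), 238), (np.float64(-0.025), 239), (np.float64(-0.022), 240), (np.float64(-0.019), 240), (np.float64(-0.016), 214), (np.float64(-0.013), 131), (np.float64(-0.01), 84), (np.float64(-0.007), 84), (np.float64(-0.004), 85), (np.float64(-0.001), 89), (np.float64(0.002), 95), (np.float64(0.005), 100), (np.float64(0.008), 102), (np.float64(0.011), 112), (np.float64(0.014), 151), (np.float64(0.017), 190)]
```

```bash
echo '[{"aperture": 0.03, "trans": [0.03, 0, 0], "rz": -0.08}, {"aperture": 0.03, "trans": [0.07, 0.01, 0], "rz": -0.08}, {"aperture": 0.03, "trans": [0.11, 0.015, 0], "rz": -0.08}, {"aperture": 0.03, "trans": [0.15, 0.02, 0], "rz": -0.08}, {"aperture": 0.03, "trans": [0.19, 0.025, 0], "rz": -0.08}, {"aperture": 0.03, "trans": [0.23, 0.03, 0], "rz": -0.08}, {"aperture": 0.03, "trans": [0.27, 0.035, 0], "rz": -0.08}, {"aperture": 0.03, "trans": [0.31, 0.04, 0], "rz": -0.08}, {"aperture": 0.03, "trans": [0.35, 0.045, 0], "rz": -0.08}, {"aperture": 0.03, "trans": [0.39, 0.05, 0], "rz": -0.08}, {"aperture": 0.03, "trans": [0.42, 0.051, 0.02], "rz": -0.08}, {"aperture": 0.03, "trans": [0.442, 0.051, 0.04], "rz": -0.08}, {"aperture": 0.03, "trans": [0.442, 0.051, 0.05], "rz": -0.08}, {"aperture": 0.03, "trans": [0.442, 0.051, 0.05], "rz": -0.08}, {"aperture": 0.03, "trans": [0.442, 0.051, 0.05], "rz": -0.08}]' | python3 nudge.py
cat > d.py <<'E'
from h import *
O=np.array([.556,-.2697]);y=.244;X=np.array([np.cos(y),np.sin(y)]);Y=np.array([-X[1],X[0]])
s=get_state();print("drainer xy",((s['eef_pos'][:2]-O)@np.c_[X,Y]).round(4))
go([*(O-.0145*X+.050*Y),.05],-1.327)
E
python3 d.py
```

```text
t: 22.93
eef_pos: [0.5288, -0.2243, 0.101]
ee_rot: [3.138, 0.001, -1.328]
force: [0.2, -1.0, -0.8]
width: 0.0497
gripper_force: 20.0
drainer xy [-0.0154  0.0506]
d [ 0.0006 -0.0011  0.051 ] turn -0.0014 n 1.2224232061655083 0.011263610145103797
```

```bash
echo '[{"aperture": 0.03, "trans": [0, -0.001, 0.025]}, {"aperture": 0.03, "trans": [0, -0.001, 0.043]}, {"aperture": 0.03, "trans": [0, -0.001, 0.05]}, {"aperture": 0.03, "trans": [0, -0.001, 0.0525]}, {"aperture": 0.03, "trans": [0, -0.001, 0.0535]}, {"aperture": 0.03, "trans": [0, -0.001, 0.0535]}]' | python3 nudge.py
for i in 1 2; do echo '[{"aperture": 0.03, "trans": [0, 0, 0.0005]}, {"aperture": 0.03, "trans": [0, 0, 0.001]}, {"aperture": 0.03, "trans": [0, 0, 0.001]}]' | python3 nudge.py;done; python3 d.py
```

```text
t: 23.43
eef_pos: [0.532, -0.2239, 0.0501]
ee_rot: [-3.14, -0.001, -1.327]
force: [-0.5, 0.5, -2.0]
width: 0.0494
gripper_force: 20.0
t: 23.68
eef_pos: [0.5315, -0.2243, 0.0487]
ee_rot: [-3.14, -0.0, -1.328]
force: [0.0, -0.1, -3.0]
width: 0.0497
gripper_force: 20.0
t: 23.93
eef_pos: [0.531, -0.2243, 0.047]
ee_rot: [3.142, 0.0, -1.328]
force: [0.1, 0.3, -1.7]
width: 0.0495
gripper_force: 20.0
drainer xy [-0.0133  0.0501]
d [ 0.0001  0.0012 -0.003 ] turn -0.0009 n 0.07899423991893931 0.007144335950929559
```

```bash
for i in 1 2; do echo '[{"aperture": 0.03, "trans": [0, 0, 0.0004]}, {"aperture": 0.03, "trans": [0, 0, 0.0008]}, {"aperture": 0.03, "trans": [0, 0, 0.0008]}]' | python3 nudge.py;done; python3 d.py; python3 look.py w11; python3 edge.py w11
```

```text
t: 24.18
eef_pos: [0.531, -0.2243, 0.046]
ee_rot: [3.141, 0.0, -1.328]
force: [-0.5, -1.1, -2.1]
width: 0.0496
gripper_force: 20.0
t: 24.43
eef_pos: [0.5311, -0.2243, 0.0459]
ee_rot: [-3.142, -0.0, -1.328]
force: [-1.2, 1.3, 4.0]
width: 0.0495
gripper_force: 20.0
drainer xy [-0.0132  0.05  ]
d [ 0.0001  0.0013 -0.0041] turn -0.0006 n 0.10377387188300768 0.0047073544883105
w11 tcp [-0.0132  0.05  ] 
 y [-0.026 -0.014 -0.002  0.011  0.024  0.038] 
 up [-0.0465 -0.0466 -0.0468 -0.0404 -0.041  -0.0411] 
 dn [-0.071  -0.071  -0.0711 -0.0712 -0.0713 -0.0709] -0.071
```

```bash
echo '[{"aperture": 0.03, "trans": [0, 0.001, 0]}, {"aperture": 0.03, "trans": [0, 0.002, 0.0001]}, {"aperture": 0.03, "trans": [0, 0.003, 0.0003]}, {"aperture": 0.03, "trans": [0, 0.004, 0.0004]}, {"aperture": 0.03, "trans": [0, 0.004, 0.0004]}]' | python3 nudge.py; python3 look.py w12; python3 edge.py w12
echo '[{"aperture": 0.03, "trans": [0, 0.0005, 0]}, {"aperture": 0.03, "trans": [0, 0.0008, 0.0001]}, {"aperture": 0.03, "trans": [0, 0.0008, 0.0001]}]' | python3 nudge.py; python3 look.py w13; python3 edge.py w13
```

```text
t: 24.9
eef_pos: [0.5282, -0.2254, 0.0455]
ee_rot: [-3.14, -0.001, -1.327]
force: [2.4, 1.5, 3.8]
width: 0.0495
gripper_force: 20.0
w12 tcp [-0.0163  0.0497] 
 y [-0.026 -0.014 -0.002  0.011  0.024  0.038] 
 up [-0.0463 -0.0463 -0.0464 -0.0435 -0.044  -0.0441] 
 dn [-0.0711 -0.071  -0.071  -0.071  -0.0711 -0.0712] -0.0711
t: 25.2
eef_pos: [0.5274, -0.2256, 0.0454]
ee_rot: [-3.14, -0.001, -1.328]
force: [3.4, 0.9, 5.7]
width: 0.0496
gripper_force: 20.0
w13 tcp [-0.0171  0.0497] 
 y [-0.026 -0.014 -0.002  0.011  0.024  0.038] 
 up [-0.0461 -0.0461 -0.0466 -0.0442 -0.0448 -0.0449] 
 dn [-0.0708 -0.0713 -0.0713 -0.0713 -0.0708 -0.0709] -0.0711
```

```bash
echo '[{"aperture": 0.03, "trans": [0, 0.0005, 0]}, {"aperture": 0.03, "trans": [0, 0.001, 0.0001]}, {"aperture": 0.03, "trans": [0, 0.001, 0.0001]}]' | python3 nudge.py; python3 look.py w14; python3 edge.py w14
echo '[{"aperture": 0.03, "trans": [0, 0.0005, 0]}, {"aperture": 0.03, "trans": [0, 0.0008, 0.0001]}, {"aperture": 0.03, "trans": [0, 0.0008, 0.0001]}]' | python3 nudge.py; python3 look.py w15; python3 edge.py w15
```

```text
t: 25.5
eef_pos: [0.5265, -0.2258, 0.0453]
ee_rot: [-3.14, -0.001, -1.327]
force: [4.1, 0.9, 5.4]
width: 0.0494
gripper_force: 20.0
w14 tcp [-0.0181  0.0497] 
 y [-0.026 -0.014 -0.002  0.011  0.024  0.038] 
 up [-0.0461 -0.0461 -0.0462 -0.0452 -0.0458 -0.0459] 
 dn [-0.0708 -0.0712 -0.0712 -0.0712 -0.0713 -0.0713] -0.0712
t: 25.8
eef_pos: [0.5258, -0.226, 0.0452]
ee_rot: [-3.14, -0.001, -1.327]
force: [3.4, 1.5, 6.4]
width: 0.0497
gripper_force: 20.0
w15 tcp [-0.0188  0.0497] 
 y [-0.026 -0.014 -0.002  0.011  0.024  0.038] 
 up [-0.0463 -0.0463 -0.0464 -0.0459 -0.0465 -0.0466] 
 dn [-0.071  -0.0714 -0.0714 -0.0714 -0.0714 -0.0715] -0.0715
```

Tin B's edge now lines up with tin A's, and the batten edge has just begun to yield, so it is seated. Release and back off.

```bash
echo '[{"aperture": 0.03, "trans": [0, 0, -0.0005]}, {"aperture": 0.052, "trans": [0, 0, -0.0005]}, {"aperture": 0.055, "trans": [0, 0, -0.0005]}, {"aperture": 0.058, "trans": [0, 0, -0.0005]}, {"aperture": 0.06, "trans": [0, 0, -0.0005]}, {"aperture": 0.06, "trans": [0, 0, -0.0005]}, {"aperture": 0.06, "trans": [0, 0, -0.02]}, {"aperture": 0.06, "trans": [0, 0, -0.06]}, {"aperture": 0.06, "trans": [0, 0, -0.1]}, {"aperture": 0.06, "trans": [0, 0, -0.14]}, {"aperture": 0.06, "trans": [0, 0, -0.17]}, {"aperture": 0.06, "trans": [0, 0, -0.17]}]' | python3 nudge.py
python3 look.py w16; python3 edge.py w16; python3 dt.py w16 "[-.01,.01,.02,.03,.045]"
echo '[{"aperture": 0.06, "trans": [-0.3, -0.05, -0.17]}, {"aperture": 0.06, "trans": [-0.3, -0.05, -0.17]}, {"aperture": 0.06, "trans": [-0.3, -0.05, -0.17]}, {"aperture": 0.06, "trans": [-0.3, -0.05, -0.17]}, {"aperture": 0.06, "trans": [-0.3, -0.05, -0.17]}, {"aperture": 0.06, "trans": [-0.3, -0.05, -0.17]}, {"aperture": 0.06, "trans": [-0.3, -0.05, -0.17]}, {"aperture": 0.06, "trans": [-0.3, -0.05, -0.17]}]' | python3 nudge.py ; python3 t.py t17; python3 bat.py t17
echo '[{"aperture": 0.06}, {"aperture": 0.06}, {"aperture": 0.06}, {"aperture": 0.06}, {"aperture": 0.06}, {"aperture": 0.06}]' | python3 nudge.py; python3 t.py t18; python3 bat.py t18
python3 - <<'E'
from h import *
O=np.array([.556,-.2697]);y=.244;X=np.array([np.cos(y),np.sin(y)]);Y=np.array([-X[1],X[0]])
im=cv2.imread("pics/t18.png").max(2);c=cam("top")
def prof(z,pts): return [int(v) for v in (cv2.getRectSubPix(im,(3,3),tuple(map(float,q))).mean() for q in proj(c,[[*p,z] for p in pts]))]
print("axis -.115..:.12 step 4mm",prof(.0787,[O-.018*X+v*Y for v in np.arange(-.115,.12,.004)]))
for yc in(-.07,-.03,.03,.06): print(yc,"across x -.05...015 step 3",prof(.0537,[O+v*X+yc*Y for v in np.arange(-.05,.019,.003)]))
a,b=cv2.imread("pics/t18.png"),cv2.imread("pics/top0.png")
d=cv2.absdiff(a,b).max(2)
for nm,(u0,v0,u1,v1) in dict(carton=(125,290,205,345),brush=(230,78,315,112),bowl=(355,288,412,345),near=(150,235,206,274)).items(): print(nm,(d[v0:v1,u0:u1]>40).mean().round(3))
E
```

```text
t: 26.85
eef_pos: [0.5277, -0.2269, 0.2221]
ee_rot: [-3.132, -0.005, -1.327]
force: [0.8, -0.6, -0.1]
width: 0.0597
gripper_force: 0.0
w16 tcp [-0.0171  0.0484] 
 y [-0.037 -0.012  0.013  0.04   0.067  0.096] 
 up [-0.0458 -0.0454 -0.0459 -0.0465 -0.0472 -0.0468] 
 dn [-0.0725 -0.0725 -0.0726 -0.0726 -0.0738 -0.074 ] -0.0729
-0.01 129 [248, 313] x -0.0135
0.01 150 [248, 312] x -0.0131
0.02 161 [261, 312] x -0.0193
0.03 171 [265, 312] x -0.0213
0.045 186 [263, 312] x -0.0204
t: 27.57
eef_pos: [0.5009, 0.0657, 0.3774]
ee_rot: [3.14, -0.0, -1.328]
force: [0.6, 0.3, -0.3]
width: 0.0599
gripper_force: 0.0
t17 [403. 213.] [13. 89.] [[-0.0437, 0.098], [-0.0427, -0.0989], [-0.0711, -0.0978], [-0.0718, 0.0984]]
t: 28.12
eef_pos: [0.502, 0.0633, 0.3767]
ee_rot: [3.141, -0.0, -1.329]
force: [0.5, -0.5, -0.0]
width: 0.0601
gripper_force: 0.0
t18 [403. 213.] [13. 89.] [[-0.0437, 0.098], [-0.0427, -0.0989], [-0.0711, -0.0978], [-0.0718, 0.0984]]
axis -.115..:.12 step 4mm [187, 186, 209, 213, 218, 238, 249, 249, 249, 249, 249, 250, 250, 250, 250, 250, 250, 250, 250, 250, 249, 248, 249, 250, 250, 204, 116, 95, 91, 86, 160, 243, 251, 250, 250, 250, 250, 250, 250, 250, 250, 250, 250, 250, 250, 250, 250, 250, 250, 251, 239, 160, 98, 96, 89, 87, 127, 194, 221]
-0.07 across x -.05...015 step 3 [191, 161, 144, 168, 205, 228, 238, 244, 246, 248, 249, 249, 250, 249, 247, 246, 244, 234, 213, 190, 185, 195, 207]
-0.03 across x -.05...015 step 3 [193, 161, 140, 155, 187, 211, 227, 237, 244, 248, 250, 251, 249, 248, 245, 242, 235, 222, 203, 190, 195, 208, 215]
0.03 across x -.05...015 step 3 [175, 143, 144, 180, 214, 233, 242, 245, 247, 249, 250, 250, 250, 249, 248, 247, 243, 231, 208, 192, 197, 211, 219]
0.06 across x -.05...015 step 3 [180, 150, 149, 182, 215, 233, 242, 245, 247, 248, 249, 250, 250, 249, 248, 246, 242, 229, 205, 192, 201, 215, 221]
carton 0.505
brush 0.752
bowl 0.837
near 0.178
```

```bash
python3 -c "
from station import arm, optics, get_state
print(arm.job_done())"
```

```text
the job is handed in; nothing more can be done
None
```

I handed the job in at about 28 s: the batten lies flat across the drainer's lower half, and two tins rest end to end against its uphill edge and stayed still over the last 0.5 s I watched. The third tin is in the rack and I never went near the carton, brush or bowl, but a final image comparison of these was inconclusive because the lighting had changed.

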